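# Show the gauge label to the reader, then draw the gauge to its ring and hold

### The job

On the spot where it stands, turn the upright gauge barrel until its paper label faces the window of the code reader block, with the plug gauge still fully home in its bore. Then take the gauge by its head and draw it straight up, without jamming or lifting the barrel, until the dark ring around its shank stands just clear above the mouth of the bore (no more than about a centimetre), the rest of the shank still inside. Finish there, still holding the gauge motionless; leave the barrel standing with its label facing the reader, and leave the charger box, the solder spool and the tin alone.

Things in the scene. Friction and masses are not known exactly. Their poses are not given: they have to be found in the camera images.
- reader: Code reader fixed to the bench: black block 50 x 60 mm on a 70 x 90 mm steel foot plate, 70 mm tall. Origin at the centre of its underside; its dark window is in the face that looks along its own -x, under a small hood jutting out 10 mm. The barrel stands before the window.
- reader_window (a point): Centre of the reader's window, 44 mm above the bench. The barrel's axis starts 85 to 109 mm from the window's face.
- barrel: Gauge barrel: loose upright aluminium cylinder, 44 mm diameter (24 narrow flats), 90 mm tall, on a 60 mm foot 8 mm high; about 0.55 kg. Origin at the centre of its underside, z up. Its own +x points to the labelled side. Grip it across its diameter from above, a finger either side of the gauge's head (TCP 80 mm above the bench), to turn it; it slides on the bench with ordinary friction.
- barrel_label (a point): Middle of the white paper label with dark bars, on the barrel's side 22 mm out along its +x, 46 mm up (label 24 to 68 mm up). A dark index line on the barrel's top face, from bore to rim, points the same way. At the start it looks about 50 to 180 degrees away from the reader, either way round.
- barrel_mouth (a point): Centre of the bore's mouth on the barrel's top face, 90 mm above its underside. The bore is 15.2 mm wide and 72 mm deep: its floor is 18 mm above the bench.
- gauge: Plug gauge: loose steel rod standing in the bore, about 0.15 kg. Shank 14 mm diameter, 80 mm long; on top a round head 22 mm diameter, 22 mm high. Origin at the centre of the shank's foot, z up. Fully home the foot is on the bore's floor, 8 mm of shank show and the head spans 98 to 120 mm above the bench. Only its weight and the bore's friction keep it in.
- gauge_head (a point): Middle of the gauge's head, 91 mm above its foot; fully home it is 109 mm above the bench.
- gauge_ring (a point): Middle of the dark ring, 4 mm wide, around the shank, 38 mm above its foot. Fully home it is hidden 34 mm below the mouth; it stands just clear when the gauge has been raised 36 mm or a little more.
- charger: Bystander: black charger box lying flat, 110 x 62 x 28 mm, origin at the centre of its underside.
- spool: Bystander: solder spool standing upright, 54 mm diameter, 40 mm high, origin at the centre of its underside.
- tin: Bystander: small round metal tin, 40 mm diameter, 22 mm high, origin at the centre of its underside.
There are look-alikes about, which are no part of the job. Leave any purple look-alike of the barrel alone.

How it is judged:
By the outcome, as a careful person would: the job done as asked, in the order asked, and still so for the second after the job is handed in, while the arm keeps its last pose, push and grip.
It also fails if it takes over 58 s, if anything falls off the work surface, if the arm or the gripper's body presses on something with over 40 N, if the wrist force passes 120 N, or if a joint passes its speed limit or range.

### The arm

A 6-joint arm with a two-finger parallel gripper is mounted at the origin on the work surface. World frame = base frame: x ahead of the robot, y to its left, z up, the work surface at z = 0. Lengths are in m, angles in degrees, forces in N, time in s.
With the tool pointing down it reaches from about 0.4 to 0.825 m from the base axis. Payload 7 kg.
Tool frame: the origin (TCP) lies between the finger pads, 19 mm behind the fingertips; this is the grasp point; z points along the fingers, y is the line along which they close (so a half turn about z gives the same grasp; the last joint's range is limited). The gripper opens to 88 mm and grips with 3 to 60 N. Pads are 19 mm wide; open, the fingers measure 130 mm over their backs; the gripper's body (78 mm by 193 mm) begins 47 mm behind the grasp point.
Start: joints at [80.277, 20.546, 0.682, 0, -70.136, -16.507], TCP at [0.298, 0.605, 0.245] pointing down, gripper open.
Joint ranges: [-176.03, 176.03], [-82.01, 121.73], [-58.28, 71.71], [-173.87, 95.51], [-174.79, -0.11], [-173.66, 173.66]. Speed limits (degrees/s): [136.94, 136.94, 172.46, 180, 180, 180].

### API

Orientations are given as [roll, pitch, yaw] about the fixed x, y, z axes, in that order (R = Rz(yaw) Ry(pitch) Rx(roll)).
In Python, from plant import get_state, capture, close_job, regions_of gives the robot as it stands.
- The arm moves only by the tool jog_arm, never from a script. Its argument "moves" is a list of rows, each a list of 3 entries, a list of its own where there are three numbers: the shift along the tool's x, y, z in cm, then the turn about the tool's z in degrees, then the finger opening in cm, from 0 to 8.76. A call has 1 to 12 rows; each row shifts and turns the commanded pose from where the row before left it, along the tool's axes as they then stand; what a row does not reach is not made up. A row lasts 1/8 s, in which the tool goes at most 62.5 mm and 10.7 degrees, less where a joint would pass 70% of its speed; a pose out of reach is approached as far as the arm can. A call is refused whole if a number of a shift passes 6.25 or a number of a turn 10.7, either way. A call with a gripper value outside its range is refused whole. The fingers move at their own pace and stop on an object; "newtons" is the grip in N (left out, the last holds). Time passes only in rows, so rows that do not move let the fingers close. It gives the time, the measured TCP pose, the force, the opening and the grip force at its end, in the units of the state.
- get_state(): the state, without advancing time (a new reading comes with each control period).
- capture(name): name is "scene" or "top"; returns a dict with "pixels" (384x512x3 uint8, blue, green, red), "mtx" (3x3 intrinsics, pixels), "world_from_camera" (4x4, takes a point from camera to world coordinates). Camera axes: x right, y down, z forward; pixel columns grow to the right and rows downward; lengths in m; the calibration is good to about 2 mm. A picture is of the moment at which its call begins. There is no depth.
- close_job(): hands the job in; it is judged then, once.
Trained networks look in a picture, given as the dict that the camera call returned (one of the last four; its "shot" number tells which), for a name from the list of things; names that differ only in an ending like _2 or _b are one class to them, and where a whole thing is asked for, a point or a joint stands for the part that bears it (a point fixed in the world has none). Each returns a list of dicts, best first, with "confidence" (0 to 1); they miss things now and then, are a little off and sometimes report something else, mostly with a low value. They report only what shows in the picture. A call takes as long as a camera call. They do not tell look-alikes from the thing itself.
- regions_of(picture, thing): "pixels" (384x512 bool, what is visible of it) and "pixel" ([column, row] in pixels, amid what is visible of it).
The state is a dict: "time_s": time; "joints": joint angles; "qd": joint speeds; "joint_torque": joint torques, N m; "tcp_pos": TCP position; "eef_rot": TCP orientation; "contact_force": force on the tool from outside, world axes, zero at the start; "moment": the same for the moment, N m; "gripper_width": finger opening in m; "gripper_force": force on a finger pad.
Only numpy, scipy, OpenCV 4.12 (cv2) and the standard library are available. Lean on these libraries where they do the work, as an engineer would, in place of code of your own. Each camera call takes 0.05 s, during which the arm holds its last target. There are 200 camera calls.

## Working session

There is one attempt and no reset: what is moved stays moved. The work goes in short steps, Python scripts to look and compute and a tool call to move; the robot and the scene stay as the last step left them, time stands still between calls to the robot, and variables do not carry over. Pictures are saved under pics/ and viewed, at most 10 in all, crops included, and the job is handed in when it is done.

Besides the shell and the picture viewer there is one more tool, called after "Request:" in YAML: its name, and indented under it one key for each argument. jog_arm: Moves the arm, as the interface text tells. Its arguments: {"type":"object","properties":{"moves":{"type":"array"},"newtons":{"type":"number"}},"required":["moves"]}

```bash
mkdir -p pics; ls; cat > h.py <<'E'
import numpy as np, cv2
from plant import get_state, capture, close_job, regions_of
def ray(p,uv,z):
    K=p["mtx"];T=np.array(p["world_from_camera"])
    d=T[:3,:3]@np.linalg.inv(np.array(K))@np.array([uv[0],uv[1],1.0]);o=T[:3,3]
    return o+d*(z-o[2])/d[2]
def proj(p,X):
    T=np.linalg.inv(np.array(p["world_from_camera"]));c=T[:3,:3]@np.array(X)+T[:3,3];q=np.array(p["mtx"])@c
    return q[:2]/q[2]
E
python3 - <<'E'
from h import *
ims=[]
for n in("scene","top"):
    p=capture(n);ims.append(p["pixels"].copy())
    print(n,np.round(np.array(p["world_from_camera"]),3).tolist(),np.array(p["mtx"])[0,0])
    for t,z in(("barrel",.045),("barrel_label",.046),("barrel_mouth",.09),("gauge_head",.12 if n=="top" else .109),("gauge",.109),("reader",.07),("reader_window",.044),("charger",.028),("spool",.04),("tin",.022)):
        for r in regions_of(p,t)[:3]:
            print(t,round(r["confidence"],2),np.round(r["pixel"]),int(r["pixels"].sum()),np.round(ray(p,r["pixel"],z),3))
for n,i in zip("ab",ims): cv2.imwrite(f"pics/{n}.png",cv2.resize(i,(800,600),interpolation=cv2.INTER_CUBIC))
s=get_state();print({k:s[k] for k in("tcp_pos","eef_rot","time_s","gripper_width")})
E
```

```text
pics
scene [[-0.609, 0.499, -0.617, 1.059], [0.793, 0.372, -0.482, 0.412], [-0.011, -0.783, -0.623, 0.582], [0.0, 0.0, 0.0, 1.0]] 356.83234948311457
barrel 0.96 [210. 217.] 910 [ 0.661 -0.026  0.045]
barrel 0.78 [232. 192.] 668 [ 0.563 -0.043  0.045]
barrel_label 0.72 [232. 191.] 652 [ 0.56  -0.047  0.046]
barrel_label 0.69 [208. 217.] 946 [ 0.664 -0.028  0.046]
barrel_mouth 0.92 [208. 219.] 906 [0.7  0.01 0.09]
gauge_head 0.43 [235. 167.] 120 [ 0.546 -0.044  0.109]
gauge 0.7 [228. 166.] 119 [ 0.553 -0.062  0.109]
reader 0.57 [281. 211.] 1371 [0.572 0.103 0.07 ]
reader_window 0.6 [280. 214.] 1428 [0.558 0.092 0.044]
charger 0.58 [187. 156.] 711 [ 0.501 -0.268  0.028]
charger 0.44 [160. 200.] 239 [ 0.677 -0.177  0.028]
spool 0.7 [390. 261.] 804 [0.537 0.337 0.04 ]
tin 0.54 [163. 199.] 233 [ 0.664 -0.182  0.022]
top [[-0.03, -0.988, 0.151, 0.416], [-0.999, 0.032, 0.008, 0.003], [-0.013, -0.151, -0.988, 1.02], [0.0, 0.0, 0.0, 1.0]] 401.8238490525567
barrel 0.84 [286. 200.] 393 [ 0.533 -0.061  0.045]
barrel 0.65 [269. 150.] 506 [ 0.659 -0.025  0.045]
barrel_label 0.93 [270. 154.] 502 [ 0.649 -0.026  0.046]
barrel_label 0.79 [282. 199.] 352 [ 0.534 -0.053  0.046]
barrel_mouth 0.95 [286. 201.] 301 [ 0.524 -0.06   0.09 ]
barrel_mouth 0.81 [272. 150.] 515 [ 0.646 -0.03   0.09 ]
gauge_head 0.49 [287. 190.] 81 [ 0.546 -0.061  0.12 ]
gauge 0.65 [286. 197.] 476 [ 0.532 -0.057  0.109]
reader 0.65 [229. 204.] 955 [0.523 0.076 0.07 ]
reader_window 0.75 [234. 203.] 1034 [0.528 0.064 0.044]
charger 0.76 [377. 216.] 1208 [ 0.486 -0.285  0.028]
spool 0.83 [129. 214.] 446 [0.511 0.324 0.04 ]
tin 0.67 [329. 147.] 221 [ 0.666 -0.179  0.022]
{'tcp_pos': array([0.2983418 , 0.60545306, 0.24535916]), 'eef_rot': array([ 1.79998394e+02, -7.83567674e-05, -2.62290401e+01]), 'time_s': 1.1, 'gripper_width': 0.0876947367559471}
```

View pics/a.png

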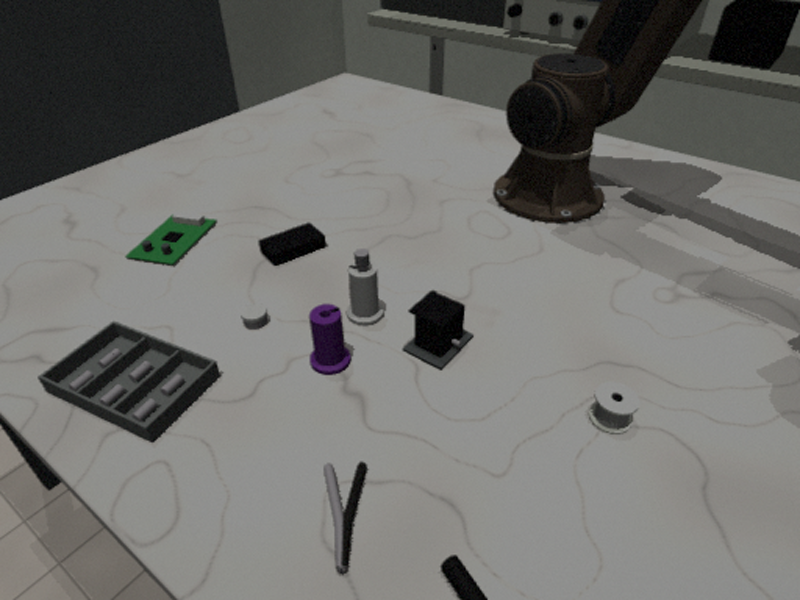

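View pics/b.png

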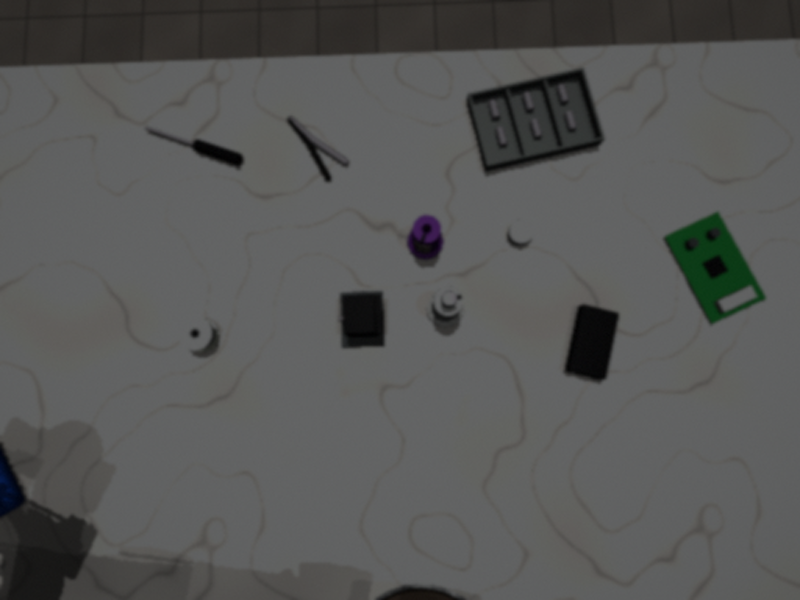

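The scene shows the grey barrel with its gauge at about (363,285) of 800x600, the purple look-alike at (328,340) and the reader at (438,330). In the top view the barrel is at (447,305), and its dark index mark seems to be at (460,296). I'll take enlarged crops to check.

```bash
python3 - <<'E'
from h import *
out=[]
for n,(c,r) in(("top",(265,198)),("scene",(255,190))):
    a=np.mean([capture(n)["pixels"].astype(float) for _ in range(4)],0)
    c0=a[r-35:r+35,c-45:c+45]
    if n=="scene": c0=a[r-40:r+60,c-60:c+60]; 
    c0=cv2.resize(np.clip(c0*1.7,0,255).astype(np.uint8),(400,400*c0.shape[0]//c0.shape[1]),interpolation=cv2.INTER_CUBIC)
    out.append(cv2.copyMakeBorder(c0,0,340-c0.shape[0],0,0,cv2.BORDER_CONSTANT))
    p=capture(n)
    for t in("barrel","reader","gauge"):
        for g in regions_of(p,t)[:2]:
            m=g["pixels"].astype(np.uint8);ct=max(cv2.findContours(m,0,2)[0],key=cv2.contourArea)
            print(n,t,cv2.boundingRect(ct),cv2.minAreaRect(ct))
    for z in(.008,.09,.12):print(z,proj(p,[.535,-.058,z]))
    v=[("b",(.535,-.058,.12))]
cv2.imwrite("pics/c.png",np.hstack(out))
E
```

```text
top barrel (273, 184, 22, 25) ((283.5, 196.0), (24.0, 21.0), 90.0)
top barrel (260, 138, 23, 28) ((271.0, 151.5), (27.0, 22.0), 90.0)
top reader (217, 185, 29, 38) ((231.0, 203.5), (37.0, 28.0), 90.0)
top gauge (282, 187, 10, 10) ((286.5, 191.5), (9.0, 9.0), 90.0)
0.008 [283.5564449  200.64541948]
0.09 [285.50366103 196.47225739]
0.12 [286.30302696 194.75910213]
scene barrel (222, 168, 23, 40) ((233.0, 187.5), (39.0, 22.0), 90.0)
scene barrel (198, 195, 26, 45) ((210.5, 217.0), (44.0, 25.0), 90.0)
scene reader (258, 186, 44, 51) ((279.5, 210.50001525878906), (43.37971878051758, 44.274147033691406), 26.56505012512207)
scene gauge (227, 159, 9, 15) ((231.0, 166.0), (14.0, 8.0), 90.0)
0.008 [235.79340499 195.80958975]
0.09 [234.29956292 169.36717493]
0.12 [233.70752396 158.88752646]
```

View pics/c.png

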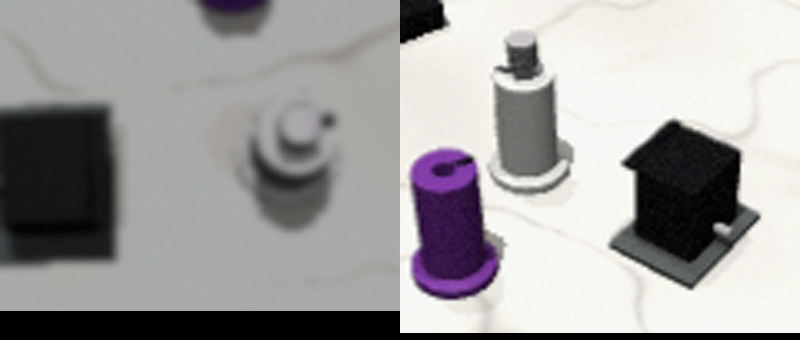

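The crop shows the head at (298,127) in the left half, the index line's end at (328,120), pointing away from the reader, and the reader's foot plate edge at (113,103)–(115,260). No label is visible from the scene side. Next I'll compute positions and directions.

```bash
python3 - <<'E'
from h import *
pt=capture("top");f=lambda u,v:(u/4.444+220,v/4.444+163)
a=np.mean([capture("top")["pixels"].astype(float) for _ in range(6)],0)
print("head",ray(pt,f(298,127),.12)[:2],"foot edge",ray(pt,f(112,103),.005)[:2],ray(pt,f(115,260),.005)[:2],"block edge",ray(pt,f(105,112),.07)[:2],ray(pt,f(98,232),.07)[:2])
g=cv2.GaussianBlur(a.mean(2),(0,0),.7)
m=(g[175:235,205:257]<70).astype(np.uint8)
ct=max(cv2.findContours(m,0,2)[0],key=cv2.contourArea)
q=cv2.boxPoints(cv2.minAreaRect(ct))+[205,175]
for c in q:print("foot corner",c,ray(pt,c,.006)[:2])
# centre fit for barrel, rim/index at z=.09
ps=capture("scene")
for n,p,ix in(("top",pt,f(328,120)),("scene",ps,(95/3.333+195,69/3.333+150))):
    print(n,"index tip",ray(p,ix,.09)[:2])
print("scene head top",ray(ps,(121/3.333+195,38/3.333+150),.12)[:2])
sub=g[180:205,272:302];print(np.round(sub[3:22:1]).astype(int))
E
```

```text
head [ 0.54219106 -0.0600025 ] foot edge [0.57567246 0.03824909] [0.48543282 0.0389121 ] block edge [0.56067082 0.03987525] [0.49616298 0.0452613 ]
foot corner [217. 186.] [0.57829866 0.11030879]
foot corner [246. 186.] [0.57590782 0.03616512]
foot corner [246. 222.] [0.48411164 0.03860101]
foot corner [217. 222.] [0.486385   0.11174505]
top index tip [ 0.54960409 -0.07799826]
scene index tip [ 0.55464606 -0.07514587]
scene head top [ 0.54642256 -0.05566884]
[[ 99  99  99  99  99  99  99  99  99  99  99  99  99  99  98  97  96  97
   98  99  99  99  99  99  99  98  98  98  98  98]
 [ 99  99  99  99  99  99  99  99  98  98  99  99  99  98  97  96  96  97
   98  99  99  99  99  99  99  98  98  98  98  98]
 [ 99  98  98  98  98  98  98  97  97  97  98  99  98  96  95  94  93  95
   97  98  98  98  98  99  99  98  98  98  98  97]
 [ 97  97  96  96  96  96  96  96  97  98  98  97  95  93  92  91  91  92
   95  97  97  96  97  98  98  98  98  98  98  98]
 [ 96  95  95  95  94  93  94  95  97  98  97  95  94  93  94  94  93  94
   94  94  92  90  91  94  97  98  98  98  98  98]
 [ 95  95  9
[... 1038 characters left out ...]
 46  42  42  43  45  49
   57  71  85  93  94  93  94  96  98  99  99  99]
 [ 90  89  87  78  61  51  59  77  88  89  79  65  54  48  45  45  48  53
   61  73  85  91  91  90  92  95  98  99  99  99]
 [ 89  87  85  77  59  44  47  63  79  86  83  74  64  59  57  57  59  65
   72  80  85  86  86  87  91  95  98  99  99  99]
 [ 90  86  84  77  60  43  37  47  63  76  81  78  74  71  71  71  73  77
   81  81  79  77  80  86  91  95  98  99  99  99]
 [ 90  85  83  78  66  47  34  34  45  59  69  75  78  80  81  81  81  80
   77  71  65  67  76  85  92  96  98  99  99  99]
 [ 90  84  82  81  72  54  36  28  30  39  49  59  67  73  75  75  72  68
   61  54  51  59  72  84  91  96  99  99  99  99]]
```

Request:
jog_arm:
  moves:
    - [[4.27,4.07,0],0,8.76]
    - [[4.27,4.07,0],0,8.76]
    - [[4.27,4.07,0],0,8.76]
    - [[4.27,4.07,0],0,8.76]
    - [[4.27,4.07,0],0,8.76]
    - [[4.27,4.07,0],0,8.76]
    - [[4.27,4.07,0],0,8.76]
    - [[4.27,4.07,0],0,8.76]
    - [[4.27,4.07,0],0,8.76]
    - [[4.27,4.07,0],0,8.76]
    - [[4.27,4.07,0],0,8.76]
    - [[4.27,4.07,0],0,8.76]

```text
time_s: 3.8
tcp_pos: [0.5426, -0.061, 0.2458]
eef_rot: [-180.0, -0.0, -26.2]
contact_force: [1.0, 0.9, -0.6]
gripper_width: 0.0876
gripper_force: 0.0
```

```bash
python3 - <<'E'
from h import *
s=get_state();print(s)
E
```

```text
{'time_s': 3.8, 'joints': array([ 1.41493556e+01,  8.36935746e+00, -1.56868807e+01,  4.63936500e-03,
       -6.58906473e+01,  4.96286896e+01]), 'qd': array([-5.40465354e+01,  1.88915798e+01,  2.22417173e+01,  4.42828911e-02,
       -3.21162948e+00,  5.38093867e+01]), 'joint_torque': array([ 4.28836539e+00, -4.43222201e+01,  2.60409111e+01,  6.56699628e+00,
       -1.77902577e-02, -1.53494284e+00]), 'tcp_pos': array([ 0.54262099, -0.06103431,  0.24578777]), 'eef_rot': array([-1.79968823e+02, -4.32100424e-02, -2.62200734e+01]), 'contact_force': array([ 0.98109992,  0.90789924, -0.63157639]), 'moment': array([ 0.09988427, -0.10153068,  0.03497875]), 'gripper_force': 0.0, 'gripper_width': 0.08764349950806435}
```

Request:
jog_arm:
  moves:
    - [[0,0,0],10,8.76]
    - [[0,0,0],10,8.76]
    - [[0,0,0],10,8.76]
    - [[0,0,0],10,8.76]
    - [[0,0,0],10,8.76]
    - [[0,0,0],10,8.76]
    - [[0,0,0],10,8.76]
    - [[0,0,0],10,8.76]
    - [[0,0,0],10,8.76]
    - [[0,0,0],10,8.76]
    - [[0,0,0],0,8.76]
    - [[0,0,0],0,8.76]

```text
time_s: 5.3
tcp_pos: [0.5421, -0.0591, 0.2454]
eef_rot: [-180.0, 0.0, -126.0]
contact_force: [0.4, 0.9, 0.1]
gripper_width: 0.0879
gripper_force: 0.0
```

```bash
python3 - <<'E'
from h import *
s=get_state();print(s["tcp_pos"],s["eef_rot"],s["joints"])
out=[]
for n,(c,r) in(("top",(275,195)),("scene",(240,180))):
    a=np.mean([capture(n)["pixels"].astype(float) for _ in range(3)],0)
    c0=np.clip(a[r-45:r+45,c-45:c+45]*1.7,0,255).astype(np.uint8)
    out.append(cv2.resize(c0,(400,400),interpolation=cv2.INTER_CUBIC))
cv2.imwrite("pics/d.png",np.hstack(out))
E
```

```text
[ 0.54212449 -0.05911359  0.24544599] [-1.79992930e+02  7.13117046e-03 -1.26009438e+02] [ 1.43695058e+01  8.34025792e+00 -1.57667237e+01  9.84362004e-04
 -6.58830167e+01 -5.03793460e+01]
```

View pics/d.png

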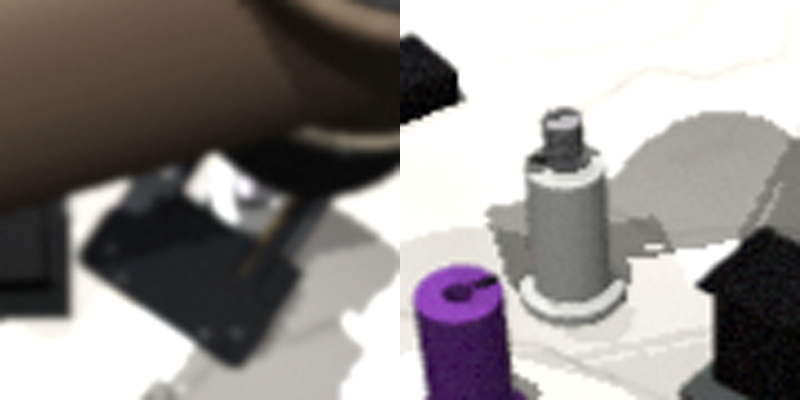

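The right crop shows the gauge head at (562,115), the barrel top centred at (567,168) with its index line at (540,160), and the foot centred at (573,300). This agrees with (0.542,-0.059), so I'll descend.

Request:
jog_arm:
  moves:
    - [[0,0,2.5],0,8.76]
    - [[0,0,2.5],0,8.76]
    - [[0,0,2.5],0,8.76]
    - [[0,0,2.5],0,8.76]
    - [[0,0,2.5],0,8.76]
    - [[0,0,2.0],0,8.76]
    - [[0,0,1.5],0,8.76]
    - [[0,0,0.5],0,8.76]
    - [[0,0,0],0,8.76]

```text
time_s: 6.72
tcp_pos: [0.5423, -0.0591, 0.0805]
eef_rot: [-180.0, -0.0, -126.2]
contact_force: [-1.4, 0.9, 0.1]
gripper_width: 0.0871
gripper_force: 0.0
```

```bash
python3 - <<'E'
from h import *
a=np.mean([capture("scene")["pixels"].astype(float) for _ in range(3)],0)
r,c=175,235
c0=np.clip(a[r-45:r+45,c-60:c+60]*1.7,0,255).astype(np.uint8)
cv2.imwrite("pics/e.png",cv2.resize(c0,(800,600),interpolation=cv2.INTER_CUBIC))
E
```

```text
(no output)
```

View pics/e.png

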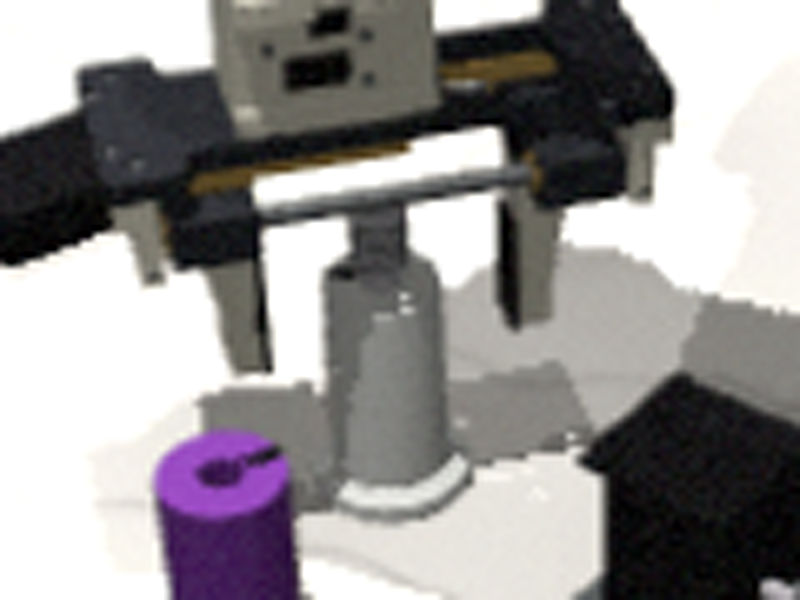

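The fingers straddle the barrel evenly, with gaps of about 55 and 60 px, and the head is clear under the body. Now I'll close gently.

Request:
jog_arm:
  moves:
    - [[0,0,0],0,7.0]
    - [[0,0,0],0,6.0]
    - [[0,0,0],0,5.2]
    - [[0,0,0],0,4.8]
    - [[0,0,0],0,4.5]
    - [[0,0,0],0,4.2]
    - [[0,0,0],0,4.0]
    - [[0,0,0],0,3.8]
    - [[0,0,0],0,3.8]
  newtons: 20

```text
time_s: 8.0
tcp_pos: [0.5431, -0.0593, 0.0809]
eef_rot: [-179.9, 0.1, -126.2]
contact_force: [3.5, -4.2, 1.9]
gripper_width: 0.0438
gripper_force: 20.0
```

Request:
jog_arm:
  moves:
    - [[0,0,0],-4,3.8]
    - [[0,0,0],-8,3.8]
    - [[0,0,0],-8,3.8]
    - [[0,0,0],-8,3.8]
    - [[0,0,0],-8,3.8]
    - [[0,0,0],-8,3.8]
    - [[0,0,0],-8,3.8]
    - [[0,0,0],-8,3.8]
    - [[0,0,0],-8,3.8]
    - [[0,0,0],-8,3.8]
    - [[0,0,0],-8,3.8]
    - [[0,0,0],-8,3.8]

```text
time_s: 9.5
tcp_pos: [0.54, -0.0596, 0.0805]
eef_rot: [179.8, 0.2, -34.0]
contact_force: [-4.9, -1.9, 10.1]
gripper_width: 0.0436
gripper_force: 20.0
```

Request:
jog_arm:
  moves:
    - [[0,0,0],-8,3.8]
    - [[0,0,0],-8,3.8]
    - [[0,0,0],-8,3.8]
    - [[0,0,0],-8,3.8]
    - [[0,0,0],-8,3.8]
    - [[0,0,0],-8,3.8]
    - [[0,0,0],-8,3.8]
    - [[0,0,0],-8,3.8]
    - [[0,0,0],-4,3.8]
    - [[0,0,0],0,3.8]
    - [[0,0,0],0,3.8]

```text
time_s: 10.88
tcp_pos: [0.5414, -0.0601, 0.0806]
eef_rot: [180.0, 0.1, 33.8]
contact_force: [-1.6, -6.1, 4.8]
gripper_width: 0.0435
gripper_force: 20.0
```

```bash
python3 - <<'E'
from h import *
a=np.mean([capture("scene")["pixels"].astype(float) for _ in range(3)],0)
r,c=175,235
c0=np.clip(a[r-45:r+45,c-60:c+60]*1.7,0,255).astype(np.uint8)
cv2.imwrite("pics/f.png",cv2.resize(c0,(800,600),interpolation=cv2.INTER_CUBIC))
E
```

```text
(no output)
```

View pics/f.png

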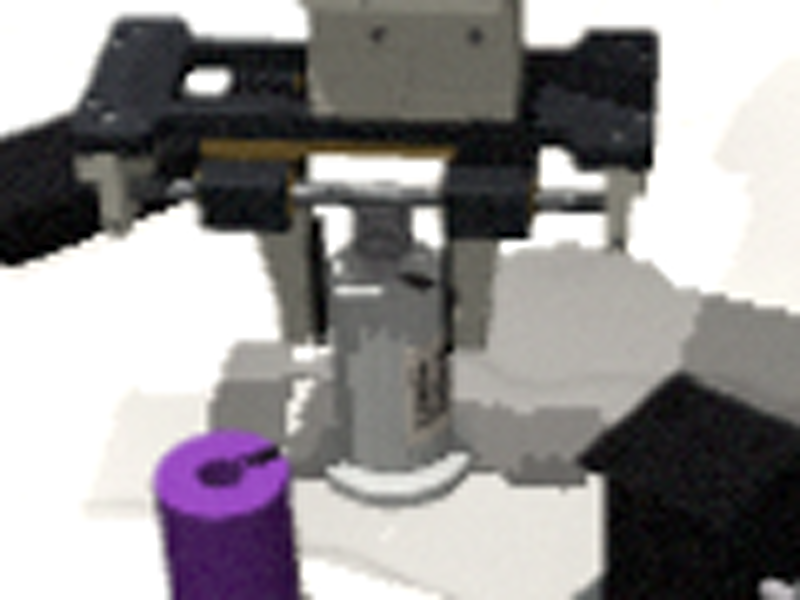

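The label now shows at (430,395), right of the barrel's middle, and the index line runs to about (430,284). I'll compare these with projections at candidate angles.

```bash
python3 - <<'E'
from h import *
p=capture("scene")
T=lambda X:np.round((proj(p,X)-[175,130])*6.667+3,0)
c=np.array([.5414,-.0601])
print("head",T([*c,.109]),"footfront",T([*c,.008]),"topc",T([*c,.09]))
for th in(75,80,85,90,95,100,105,110):
    d=np.array([np.cos(np.radians(th)),np.sin(np.radians(th))])
    print(th,"line in/out",T([*(c+.008*d),.09]),T([*(c+.022*d),.09]),"label mid",T([*(c+.022*d),.046]))
# dark index pixels in current image
a=np.mean([capture("scene")["pixels"].astype(float) for _ in range(5)],0).mean(2)
s=a[166:180,222:246];print(np.round(s).astype(int))
print([ (t,[(round(r["confidence"],2),np.round((np.array(r["pixel"])-[175,130])*6.667),int(r["pixels"].sum())) for r in regions_of(p,t)[:2]]) for t in("barrel_label","reader_window")])
E
```

```text
head [380. 228.] footfront [393. 448.] topc [382. 272.]
75 line in/out [395. 282.] [418. 300.] label mid [423. 398.]
80 line in/out [397. 281.] [422. 298.] label mid [427. 396.]
85 line in/out [398. 280.] [426. 296.] label mid [431. 393.]
90 line in/out [399. 279.] [430. 293.] label mid [434. 391.]
95 line in/out [401. 278.] [433. 291.] label mid [437. 388.]
100 line in/out [402. 277.] [436. 288.] label mid [440. 385.]
105 line in/out [403. 276.] [438. 285.] label mid [443. 382.]
110 line in/out [403. 275.] [440. 282.] label mid [445. 379.]
[[  9  53 149 162 136  82  40  33  41  48  43  41  36  35  37  75  91 136
  159  93  38  54  57  56]
 [  3  44 149 125  82  59  40  32  39  39  38  40  39  36  41  56  59  78
   96  53  30  57  58  60]
 [  9  44  98  78  61  57  50  44  37  36  37  32  34  46  55  69  72  65
   72  38  29  55  60  60]
 [  4  23  58 115  82  59  58  51  47  47  47  45  45  53  59  62  63  60
   62  29  30  54  60  60]
 [  7  27  55 120  86  59  58  53  50  49  49  51  48  54  51  58  59  60
   58  28  31  55  60  59]
 [  9  26  54  75  75  71  64  58  54  48  50  5
[... 293 characters left out ...]
 77  64  58  60  60  61  61  56  58
   55  31   8  33  55  60]
 [ 13  11  45  55  58  61  61  61  60  62  62  62  62  61  61  61  59  59
   56  32  11  42  55  61]
 [ 17  12  48  57  56  60  62  61  59  60  61  62  62  62  60  61  59  59
   56  30  16  62  61  60]
 [ 19   5  47  55  56  59  61  60  60  62  62  62  62  62  61  61  59  59
   57  31  21  67  63  59]
 [ 21   8  45  55  56  61  61  60  59  59  61  60  62  62  61  60  60  59
   56  33  23  56  59  60]
 [ 20   8  70  62  58  59  59  73  63  60  72  64  62  62  61  60  60  61
   58  42  24  53  60  60]]Traceback (most recent call last):
  File "<stdin>", line 12, in <module>
ValueError: only the last four pictures can be asked about
```

```bash
python3 - <<'E'
from h import *
p=capture("top")
b=cv2.imread("pics/b.png").astype(float).mean(2); S=800/512
def px(u,v): return ((u+.5)/S-.5,(v+.5)/S-.5)
# foot plate right edge: per row, crossing of level between plate & bench
pts=[]
for v in range(300,343):
    row=b[v,370:400]; k=np.where((row[:-1]<75)&(row[1:]>=75))[0]
    if len(k): i=k[-1]; pts.append(ray(p,px(370+i+(75-row[i])/(row[i+1]-row[i]),v),.005)[:2])
pts=np.array(pts)
vx,vy,_,_=cv2.fitLine(pts.astype(np.float32),cv2.DIST_HUBER,0,.001,.001).ravel()
print(len(pts),"edge dir deg",np.degrees(np.arctan2(vy,vx)),pts.mean(0))
pts=[]
for u in range(346,380):
    col=b[335:355,u]; k=np.where((col[:-1]<75)&(col[1:]>=75))[0]
    if len(k): i=k[-1]; pts.append(ray(p,px(u,335+i+(75-col[i])/(col[i+1]-col[i])),.003)[:2])
pts=np.array(pts);vx,vy,_,_=cv2.fitLine(pts.astype(np.float32),cv2.DIST_HUBER,0,.001,.001).ravel()
print(len(pts),"front edge dir",np.degrees(np.arctan2(vy,vx)),pts.mean(0))
# index fit in scene: weighted darkness below 45 in region
p=capture("scene");a=np.mean([capture("scene")["pixels"].astype(float) for _ in range(5)],0).mean(2)
vv,uu=np.mgrid[170:175,233:241];w=np.clip(58-a[170:175,233:241],0,None);w[w<10]=0
W=np.array([ray(p,(u,v),.09)[:2] for u,v in zip(uu.ravel(),vv.ravel())]);w=w.ravel()
m=np.average(W,axis=0,weights=w);C=np.cov(W.T,aweights=w);e,V=np.linalg.eigh(C);print("index centroid",m,"dir",np.degrees(np.arctan2(V[1,1],V[0,1]))%180,e)
E
```

```text
43 edge dir deg -0.72717357 [0.52663219 0.03674755]
34 front edge dir -88.76008 [0.48501237 0.07457046]
index centroid [ 0.53852276 -0.04676856] dir 95.18492054926325 [4.62382103e-06 1.87437436e-05]
```

The label angle is about 93° by dead reckoning and the index fit. The reader's face calls for 90° and the bearing to its window is 96°, so that's good. I'll release and rise to the head.

Request:
jog_arm:
  moves:
    - [[0,0,0],0,4.6]
    - [[0,0,0],0,5.0]
    - [[0,0,0],0,6.0]
    - [[0,0,0],0,7.0]
    - [[0,0,0],0,7.0]
    - [[0,0,-1.0],0,7.0]
    - [[0,0,-1.2],0,7.0]
    - [[0,0,-1.0],0,7.0]
    - [[0,0,0],0,7.0]
    - [[0,0,0],0,7.0]

```text
time_s: 12.92
tcp_pos: [0.542, -0.0591, 0.1124]
eef_rot: [-180.0, -0.0, 33.8]
contact_force: [-0.3, -0.5, -0.4]
gripper_width: 0.0702
gripper_force: 0.0
```

```bash
python3 - <<'E'
from h import *
a=np.mean([capture("scene")["pixels"].astype(float) for _ in range(3)],0)
print(get_state()["tcp_pos"],get_state()["eef_rot"])
r,c=175,235
c0=np.clip(a[r-45:r+45,c-60:c+60]*1.7,0,255).astype(np.uint8)
cv2.imwrite("pics/g.png",cv2.resize(c0,(800,600),interpolation=cv2.INTER_CUBIC))
E
```

```text
[ 0.54184238 -0.05916589  0.11197402] [-1.79982996e+02  3.64639306e-02  3.37638557e+01]
```

View pics/g.png

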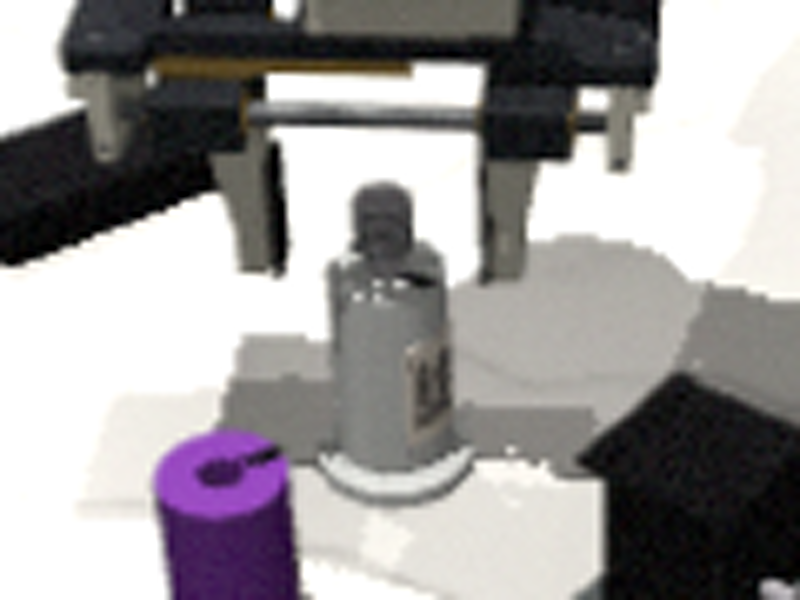

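The label still faces the reader and the head stands centred between the fingers at (382,215). I'll grip the head.

Request:
jog_arm:
  moves:
    - [[0,0,0],0,5.5]
    - [[0,0,0],0,4.0]
    - [[0,0,0],0,3.0]
    - [[0,0,0],0,2.6]
    - [[0,0,0],0,2.3]
    - [[0,0,0],0,2.1]
    - [[0,0,0],0,1.9]
    - [[0,0,0],0,1.6]
    - [[0,0,0],0,1.6]
    - [[0,0,0],0,1.6]
  newtons: 20

```text
time_s: 14.32
tcp_pos: [0.5422, -0.0591, 0.1124]
eef_rot: [180.0, -0.0, 33.8]
contact_force: [0.3, -0.3, 0.5]
gripper_width: 0.0213
gripper_force: 20.0
```

Request:
jog_arm:
  moves:
    - [[0,0,-0.1],0,1.6]
    - [[0,0,-0.2],0,1.6]
    - [[0,0,-0.2],0,1.6]
    - [[0,0,-0.2],0,1.6]
    - [[0,0,-0.2],0,1.6]
    - [[0,0,-0.1],0,1.6]
    - [[0,0,0],0,1.6]
    - [[0,0,0],0,1.6]

```text
time_s: 15.32
tcp_pos: [0.542, -0.0591, 0.1223]
eef_rot: [-180.0, 0.0, 33.8]
contact_force: [-0.7, -0.7, -1.8]
gripper_width: 0.0216
gripper_force: 20.0
```

Request:
jog_arm:
  moves:
    - [[0,0,-0.2],0,1.6]
    - [[0,0,-0.3],0,1.6]
    - [[0,0,-0.3],0,1.6]
    - [[0,0,-0.3],0,1.6]
    - [[0,0,-0.3],0,1.6]
    - [[0,0,-0.3],0,1.6]
    - [[0,0,-0.3],0,1.6]
    - [[0,0,-0.3],0,1.6]
    - [[0,0,-0.3],0,1.6]
    - [[0,0,-0.2],0,1.6]
    - [[0,0,-0.2],0,1.6]
    - [[0,0,0],0,1.6]

```text
time_s: 16.82
tcp_pos: [0.5422, -0.0591, 0.1525]
eef_rot: [180.0, -0.0, 33.8]
contact_force: [0.0, 0.6, -1.3]
gripper_width: 0.0213
gripper_force: 20.0
```

Request:
jog_arm:
  moves:
    - [[0,0,0],0,1.6]
    - [[0,0,0],0,1.6]
    - [[0,0,0],0,1.6]
    - [[0,0,0],0,1.6]

```text
time_s: 17.32
tcp_pos: [0.5421, -0.0591, 0.1523]
eef_rot: [180.0, 0.0, 33.8]
contact_force: [-0.1, 0.1, -1.1]
gripper_width: 0.0213
gripper_force: 20.0
```

```bash
python3 - <<'E'
from h import *
a=np.mean([capture("scene")["pixels"].astype(float) for _ in range(4)],0)
r,c=175,235
c0=np.clip(a[r-45:r+45,c-60:c+60]*1.7,0,255).astype(np.uint8)
cv2.imwrite("pics/i.png",cv2.resize(c0,(800,600),interpolation=cv2.INTER_CUBIC))
E
```

```text
(no output)
```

View pics/i.png

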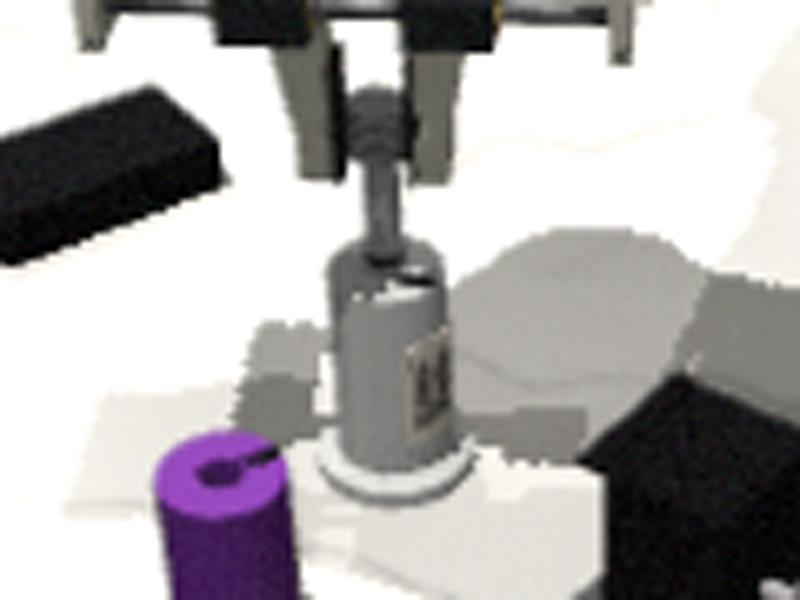

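The head is held at (378,125), and a dark band around the shank shows near the mouth at (385,257). The label at (430,385) still faces the reader. I'll check the ring height numerically.

```bash
python3 - <<'E'
from h import *
p=capture("scene")
a=np.mean([capture("scene")["pixels"].astype(float) for _ in range(5)],0).mean(2)
print(np.round(a[140:176,228:237]).astype(int).tolist().__str__().replace("], [","],\n["))
c=np.array([.542,-.0595]);d=np.array([.74,.67])
for n,r,z in(("head top far",-.011,.160),("head bottom front",.011,.138),("ring top front",.007,.098),("ring bottom",.007,.094),("mouth back",-.0076,.09),("mouth front",.0076,.09),("rim front",.022,.09),("rim back",-.022,.09)):
    print(n,proj(p,[*(c+r*d),z]))
E
```

```text
[[160, 160, 159, 159, 160, 160, 141, 72, 29],
[160, 161, 160, 160, 160, 161, 158, 88, 29],
[160, 144, 124, 119, 136, 140, 156, 89, 28],
[103, 76, 68, 69, 77, 79, 100, 55, 29],
[53, 46, 48, 47, 48, 48, 54, 29, 29],
[45, 47, 46, 44, 46, 45, 45, 23, 21],
[46, 48, 46, 45, 44, 46, 46, 27, 20],
[32, 39, 43, 43, 43, 38, 35, 23, 14],
[34, 42, 42, 37, 42, 44, 35, 19, 8],
[40, 38, 31, 31, 34, 35, 35, 22, 10],
[31, 38, 40, 40, 40, 35, 33, 22, 15],
[35, 39, 42, 38, 35, 40, 36, 24, 14],
[38, 32, 30, 28, 34, 37, 34, 25, 10],
[42, 35, 38, 39, 39, 35, 30, 22, 16],
[106, 62, 41, 41, 36, 42, 67, 82, 44],
[154, 94, 46, 45, 48, 48, 70, 114, 66],
[160, 97, 45, 48, 49, 48, 51, 116, 69],
[161, 97, 47, 50, 48, 49, 46, 114, 67],
[160, 97, 47, 48, 48, 47, 46, 135, 122],
[161, 107, 55, 49, 56, 51, 44, 136, 146],
[160, 108, 56, 58, 60, 52, 47, 134, 151],
[160, 108, 57, 60, 62, 53, 46, 119, 152],
[160, 121, 67, 54, 59, 56, 49, 119, 153],
[160, 122, 68, 48, 56, 57, 50, 121, 155],
[158, 121, 68, 47, 58, 57, 50, 122, 156],
[134, 96, 59, 46, 49, 55, 50, 78, 107],
[86, 66, 51, 46, 46, 55, 51, 57, 74],
[73, 57, 48, 48, 49, 50, 49, 49, 68],
[60, 43, 24, 35, 38, 33, 28, 39, 68],
[56, 52, 28, 11, 14, 10, 23, 43, 70],
[58, 50, 44, 37, 34, 43, 42, 76, 96],
[58, 56, 53, 51, 48, 47, 41, 34, 43],
[58, 56, 57, 56, 56, 112, 78, 44, 25],
[59, 57, 57, 57, 57, 117, 124, 121, 120],
[111, 80, 57, 110, 120, 125, 128, 130, 119],
[82, 74, 74, 95, 99, 97, 88, 84, 74]]
head top far [230.23994413 142.75776828]
head bottom front [231.0205157  156.07043307]
ring top front [231.85294808 169.43851245]
ring bottom [231.93843433 170.82377911]
mouth back [231.83261118 168.68973849]
mouth front [232.03136896 172.34721289]
rim front [232.2248652  175.90786618]
rim back [231.64930873 165.31666794]
```

```bash
python3 -c "
from h import *
print(close_job())"
```

```text
the job is handed in; nothing more can be done
None
```

I turned the barrel's label to face the reader window (an estimated few degrees off at most) and drew the gauge up 40 mm, putting its ring about 4 mm clear of the mouth; the barrel is still standing, the gauge is held still, and the job is handed in with no verdict returned.

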